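Close the keyed lid of the master-ring pot

ROBOT

A 7-joint arm with a two-finger parallel gripper is mounted at the origin on the work surface. World frame = base frame: x ahead of the robot, y to its left, z up, the work surface at z = 0. Lengths are in m, angles in rad, forces in N, time in s.
With the tool pointing down it reaches from about 0.35 to 0.9 m from the base axis. Payload 8.1 kg.
Tool frame: the origin (TCP) lies midway between the tips of the shut fingers; the grasp point (between the pads) lies 19 mm behind it; z points along the fingers, x is the direction in which the jaws open and shut, and the axes are right-handed (so a half turn about z gives the same grasp; the last joint's range is limited). The gripper opens to 92 mm and grips with 3 to 60 N. Pads are 19 mm wide; open, the fingers measure 130 mm over their backs; the gripper's body (75 mm by 190 mm) begins 47 mm behind the grasp point.
Start: joints at [1.131, 0.434, 0.025, 1.573, -0.012, 1.134, -0.075], TCP at [0.207, -0.59, 0.227] pointing down, gripper open.
Joint ranges: [-2.62, 2.62], [-0.44, 2.09], [-1.27, 1.32], [0.08, 2.57], [-1.32, 4.46], [0.12, 2], [-2.74, 2.74]. Speed limits (rad/s): [2.22, 2.22, 3.01, 3.01, 3.14, 3.14, 3.14].

INTERFACE

Orientations are given as a rotation vector (axis times angle).
In Python, from cell import arm gives the robot as it stands. The module is installed in compiled form; this text tells all that it offers.
- The arm moves only by the tool play_rows, never from a script. Its argument "motion" is a list of rows, each a list of 7 numbers: the gripper's target within -1 to 1 (fully open at 1, half-way at 0, shut at -1), then the shift along the tool's x, y, z in mm, then the turn, a rotation vector about the tool's x, y, z in rad. In form: [[claw, tx, ty, tz, ax, ay, az], ...]. A call has 1 to 10 rows; each row is the pose to reach, as a shift and turn from the pose measured when the call began, along the tool's axes at that moment; what a row does not reach only later rows make up. A row lasts 1/10 s, in which the tool goes at most 50 mm and 8.59 degrees, less where a joint would pass 70% of its speed; a pose out of reach is approached as far as the arm can. A call with a gripper value outside its range is refused whole. The fingers move at their own pace and stop on an object; "force" is the grip in N (left out, the last holds). Time passes only in rows, so rows that repeat a pose let the fingers close. It gives the time, the measured TCP pose, the force and the opening at its end, in the units of the state.
- arm.observe(): the state, without advancing time (a new reading comes with each control period).
- arm.get_image(name): name is "scene" or "top" or "wrist"; returns a dict with "img" (400x640x3 uint8, blue, green, red), "depth" (400x640 float32, m along the optical axis (not along the pixel's ray), 0 where there is no reading), "K" (3x3 intrinsics, pixels), "k1" (the pictures are not rectified: a ray, as slopes to the right and down, at radius r is drawn at 1 + k1 r^2 times it, then the intrinsics apply), "rvec" (rotation vector, rad) and "tvec" (3), from world to camera coordinates, as OpenCV has them. Camera axes: x right, y down, z forward; pixel columns grow to the right and rows downward; lengths in m; the calibration is good to about 2 mm. A picture is of the moment at which its call begins.
- arm.sign_off(): hands the job in, once; it reports no verdict.
Trained networks look in a picture, given as the dict that the camera call returned (one of the last four; its "shot" number tells which), for a name from the list of things; names that differ only in an ending like _2 or _b are one class to them, and where a whole thing is asked for, a point or a joint stands for the part that bears it (a point fixed in the world has none). Each returns a list of dicts, best first, with "score" (0 to 1); they miss things now and then, are a little off and sometimes report something else, mostly with a low value. They report only what shows in the picture. A call takes as long as a camera call. They do not tell look-alikes from the thing itself.
- arm.look_for(picture, query): "box" ([left, top, width, height] as shares, 0 to 1, of the picture: columns of its width, rows of its height, round what is visible of it).
The state is a dict: "clock": time; "joints": joint angles; "dq": joint speeds; "joint_efforts": joint torques, N m; "position": TCP position; "ee_rot": TCP orientation; "force": force on the tool from outside, world axes, zero at the start; "ft_torque": the same for the moment, N m; "width": opening from 0.0 (shut) to 1.0 (fully open).
Only numpy, scipy, OpenCV 4.12 (cv2) and the standard library are available. Lean on these libraries where they do the work, as an engineer would, in place of code of your own. Each camera call takes 0.05 s, during which the arm holds its last target. There are 200 camera calls.

TASK

On the inspection bench the lid of the larger pot has been put on askew: it sits proud on the rim because its wide key is not over the wide notch. Turn the lid by its bar handle until the key and the two lugs drop into their notches, seat it fully home, flush with the rim, and let go. The smaller pot is already closed.

Things in the scene. Friction and masses are not known exactly. Their poses are not given: they have to be found in the camera images.
- lid: Loose aluminium lid, 0.35 kg: disc 90 mm across, 18 mm thick, origin at centre of its underside, z up. Three tabs, at heights 8 to 18 mm, reach 58 mm from the axis: wide key (40 mm) at +x, narrow lugs (12 mm) at +120 and -120 degrees. At first it lies level on the rim, lower 8 mm in the bore, 5 mm play, origin 64 mm above the pot's (54 when home), 32 to 72 degrees counter-clockwise of closed.
- lid_grip (a point): Point to grip on the lid's black bar handle, 45 mm above the lid's origin on its axis; axes as the lid's. The bar passes over the lid's centre: 64 mm long along x, 14 mm thick along y, from 18 to 56 mm above the lid's origin.
- pot: Larger grey pot, fixed, on a round foot 144 mm across; origin at centre of underside, z up. Walls 124 mm outside, 100 mm inside, rim 72 mm high. Rim notches, 10 mm deep, open outwards: wide (62 mm) at +x, narrow (34 mm) at +120 and -120 degrees. The lid drops in when its x axis points along the pot's x within about 10 degrees; tabs then rest on the notch floors, lid flush with the rim.
- small_pot: Bystander: smaller pot of the same pattern (90 mm outside, rim 52 mm high, handle top 79 mm high), fixed, lid already home and fixed. Origin at centre of its underside. Stands left or right of the larger pot. Nothing to do here.
Mind the look-alikes: they are no part of the job. What is shaped like the lid but brown is not meant. Leave any purple look-alike of the pot alone.

How it is judged:
By the outcome, as a careful person would: the job done as asked, in the order asked, and still so for the second after the job is handed in, with the robot touching nothing.
It also fails if it takes over 32 s, if anything falls off the work surface, if the arm or the gripper's body presses on something with over 40 N, if the wrist force passes 120 N, or if a joint passes its speed limit or range.

## Working session

There is one attempt and no reset: what is moved stays moved. The work goes in short steps, Python scripts to look and compute and a tool call to move; the robot and the scene stay as the last step left them, time stands still between calls to the robot, and variables do not carry over. Pictures are saved under pics/ and viewed, on a budget of 10 in all, crops included, one or two more only if the job needs it, and the job is handed in when it is done.

Besides the shell and the picture viewer there is one more tool, called after "Emit:" as a command line: name --pt "numbers of a row" for each row, then --argument value for the rest. play_rows: Moves the arm, as the interface text tells. Its arguments: {"type":"object","properties":{"motion":{"type":"array"},"force":{"type":"number"}},"required":["motion"]}

```bash
mkdir -p pics; cat > h.py <<'E'
import numpy as np, cv2
from cell import arm
def pts(p, uv):
    """pixels (N,2) -> world points by depth"""
    uv=np.asarray(uv,float).reshape(-1,2)
    n=cv2.undistortPoints(uv[:,None],p['K'],np.array([p['k1'],0,0,0.]))[:,0]
    d=p['depth'][uv[:,1].astype(int),uv[:,0].astype(int)]
    c=np.c_[n*d[:,None],d]
    R=cv2.Rodrigues(np.array(p['rvec'],float))[0]
    return (c-np.array(p['tvec']).ravel())@R
def px(p,X):
    return cv2.projectPoints(np.asarray(X,float).reshape(-1,3),np.array(p['rvec'],float),np.array(p['tvec'],float),p['K'],np.array([p['k1'],0,0,0.]))[0][:,0]
E
python3 - <<'E'
from h import *
ims=[]
for n in ('scene','top'):
    p=arm.get_image(n); cv2.imwrite(f'pics/{n}0.png',p['img'])
    for q in ('lid','lid_grip','pot','small_pot'):
        for r in arm.look_for(p,q)[:3]:
            b=np.array(r['box'])*[640,400,640,400]
            c=b[:2]+b[2:]/2
            print(n,q,round(r['score'],2),b.round(),pts(p,[c]).round(3))
print(arm.observe())
E
```

```text
scene lid 0.85 [223. 234.  60.  54.] [[ 0.563 -0.185  0.104]]
scene lid 0.66 [211. 190.  47.  44.] [[ 0.397 -0.184  0.032]]
scene lid_grip 0.68 [208. 188.  47.  43.] [[ 0.391 -0.189  0.036]]
scene lid_grip 0.61 [228. 237.  54.  51.] [[ 0.563 -0.182  0.094]]
scene pot 0.6 [308. 202.  70.  75.] [[0.548 0.001 0.029]]
scene small_pot 0.79 [390. 187.  54.  50.] [[0.561 0.159 0.051]]
top lid 0.71 [395. 235.  54.  51.] [[ 0.371 -0.188  0.044]]
top lid 0.58 [384. 149.  59.  55.] [[ 0.537 -0.185  0.08 ]]
top lid_grip 0.9 [391. 234.  55.  52.] [[ 0.374 -0.186  0.024]]
top lid_grip 0.75 [386. 150.  54.  52.] [[ 0.538 -0.183  0.082]]
top pot 0.97 [376. 142.  70.  71.] [[ 0.536 -0.179  0.084]]
top pot 0.56 [290. 154.  66.  68.] [[ 0.542 -0.003  0.027]]
top small_pot 0.94 [219. 174.  44.  47.] [[0.53  0.168 0.047]]
{'clock': 0.5, 'joints': array([ 1.1314189 ,  0.43448856,  0.02497289,  1.57323087, -0.01162216,
        1.1339944 , -0.07512401]), 'dq': array([-0.00091377, -0.00151125, -0.0003547 ,  0.00026482,  0.0011548 ,
        0.00254486,  0.00205939]), 'joint_efforts': array([-1.60185624e-03, -6.67144275e+01,  9.82647948e-01, -3.14572620e+01,
       -6.07570074e-02,  3.39498790e-02,  7.32148055e-05]), 'position': array([ 0.2065241 , -0.58988938,  0.22673667]), 'ee_rot': array([-2.56223279e+00,  1.81783894e+00, -4.78113089e-05]), 'force': array([-0.05741034, -1.03496794,  0.25707791]), 'ft_torque': array([0.01084723, 0.01118275, 0.01176548]), 'width': 0.9999491535732058}
```

```bash
python3 -c "
import cv2,numpy as np
a=cv2.imread('pics/scene0.png');b=cv2.imread('pics/top0.png')
cv2.imwrite('pics/both.png',cv2.resize(np.vstack([a,b]),(480,600),interpolation=cv2.INTER_AREA))"
```

```text
(no output)
```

View pics/top0.png

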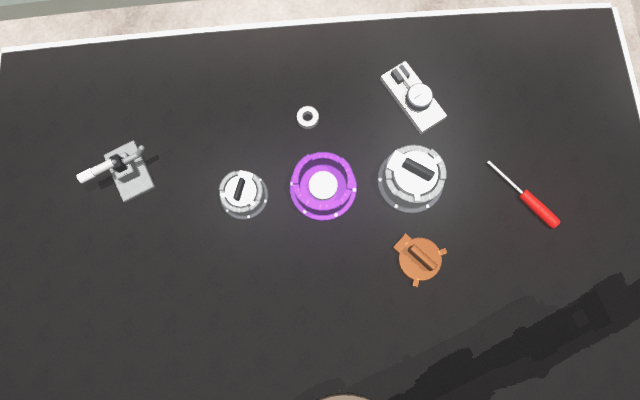

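The image shows the grey pot with its silver lid at about (413,176). The brown lid at (420,259) and the purple pot at (322,186) are look-alikes, and the closed small pot is at (242,193). The target is the grey pot at (413,176) with the aluminium lid and black bar. I'll confirm with an enlarged crop.

```bash
python3 - <<'E'
from h import *
p=arm.get_image('top'); im=p['img']
c=im[132:222,368:458]; 
s=arm.get_image('scene'); d=s['img'][215:315,205:305]
cv2.imwrite('pics/crop.png',np.hstack([cv2.resize(c,(400,400),interpolation=cv2.INTER_CUBIC),cv2.resize(d,(400,400),interpolation=cv2.INTER_CUBIC)]))
# world cloud around the pot: bar top and rim
vv,uu=np.mgrid[132:222,368:458]; P=pts(p,np.c_[uu.ravel(),vv.ravel()])
for lo,hi in ((.11,.13),(.075,.09),(.065,.075)):
    m=(P[:,2]>lo)&(P[:,2]<hi); Q=P[m]; 
    if len(Q)<5: print(lo,len(Q)); continue
    r,sz,a=cv2.minAreaRect((Q[:,:2]*1000).astype(np.float32)); print(lo,len(Q),np.median(Q,0).round(4),np.round(r,1),np.round(sz,1),a)
E
```

```text
0.11 262 [ 0.5449 -0.1892  0.1193] [ 545.7 -189.9] [63.1 15.4] 56.91294860839844
0.075 1399 [ 0.5449 -0.1837  0.0821] [ 541.  -188.6] [118.5 106.1] 80.48242950439453
0.065 576 [ 0.5328 -0.1955  0.0718] [ 546.2 -190.5] [123.8 121.3] 69.25965118408203
```

View pics/crop.png

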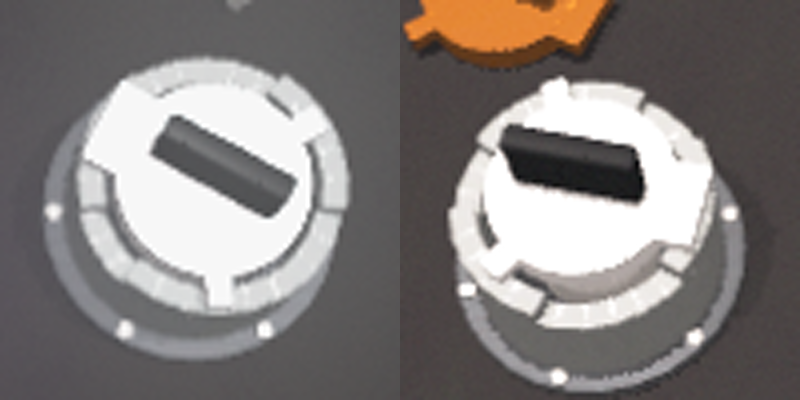

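The crop confirms it: a silver lid with a black bar on the grey pot. The wide key points up-left in the top view, so the lid yaw is about 57°. Next I need the notch angles.

```bash
cat > polar.py <<'E'
from h import *
def polar(names,c=(.546,-.1905)):
    acc=[]
    for n in names:
        p=arm.get_image(n)
        uv=px(p,[[c[0],c[1],.07]])[0].astype(int)
        k=150 if n=='wrist' else 50
        u0,v0=max(uv[0]-k,0),max(uv[1]-k,0)
        vv,uu=np.mgrid[v0:min(uv[1]+k,400),u0:min(uv[0]+k,640)]
        q=np.c_[uu.ravel(),vv.ravel()]; P=pts(p,q); acc.append(P[p['depth'][q[:,1],q[:,0]]>0])
        r=np.hypot(P[:,0]-c[0],P[:,1]-c[1]); a=np.degrees(np.arctan2(P[:,1]-c[1],P[:,0]-c[0]))%360
        m=(r>.052)&(r<.060)&(P[:,2]>.03)
        print(n,' '.join(f'{b}:{np.median(P[m&(a//5*5==b),2])*1000:.0f}' if (m&(a//5*5==b)).any() else f'{b}:-' for b in range(0,360,5)))
    return acc
if __name__=='__main__':
    import sys; polar(sys.argv[1:])
E
python3 polar.py top scene
```

```text
top 0:62 5:62 10:64 15:62 20:63 25:71 30:76 35:83 40:83 45:81 50:82 55:81 60:82 65:81 70:81 75:76 80:72 85:72 90:72 95:63 100:63 105:63 110:63 115:63 120:61 125:62 130:70 135:71 140:72 145:73 150:72 155:74 160:73 165:74 170:74 175:81 180:73 185:72 190:72 195:71 200:72 205:71 210:72 215:72 220:65 225:62 230:62 235:64 240:62 245:62 250:65 255:72 260:73 265:73 270:72 275:70 280:72 285:72 290:82 295:82 300:75 305:70 310:71 315:71 320:66 325:61 330:62 335:62 340:63 345:62 350:63 355:61
scene 0:62 5:62 10:63 15:63 20:62 25:71 30:77 35:81 40:82 45:83 50:82 55:81 60:81 65:83 70:83 75:76 80:72 85:72 90:72 95:65 100:62 105:62 110:63 115:63 120:61 125:63 130:72 135:73 140:72 145:72 150:71 155:72 160:72 165:72 170:82 175:81 180:72 185:72 190:72 195:72 200:72 205:71 210:72 215:72 220:64 225:63 230:63 235:63 240:63 245:62 250:68 255:73 260:72 265:72 270:72 275:72 280:73 285:77 290:83 295:82 300:78 305:73 310:72 315:73 320:66 325:63 330:62 335:61 340:63 345:62 350:62 355:62
```

Polar profile results:
- **Notches:** wide about 353°, narrow about 112.5° and 236°. The pot yaw is therefore about -6.5°.
- **Lid tabs:** about 54°, 175° and 295°. The lid yaw is about 55–57°.

The turn needed is about 62° clockwise. I'll go above the lid with the jaws across the bar (tool x at -34°).

Emit:
play_rows --pt "0 -24 -41 0 0 0 -0.06" --pt "0 -48 -82 0 0 0 -0.12" --pt "0 -72 -123 0 0 0 -0.18" --pt "0 -96 -164 0 0 0 -0.24" --pt "0 -120 -205 0 0 0 -0.3" --pt "0 -144 -246 0 0 0 -0.36" --pt "0 -168 -287 0 0 0 -0.42" --pt "0 -192 -328 0 0 0 -0.48" --pt "0 -216 -369 0 0 0 -0.54" --pt "0 -235 -400 0 0 0 -0.6" --force 25

```text
clock: 1.7
position: [0.5083, -0.2331, 0.227]
ee_rot: [-2.987, 0.972, -0.001]
force: [0.5, -0.6, 0.0]
width: 0.497
```

```bash
cat > togo.py <<'E'
from h import *
import sys
from scipy.spatial.transform import Rotation as Ro
x,y,z,ang=map(float,sys.argv[1:5])
o=arm.observe(); R=Ro.from_rotvec(o['ee_rot']).as_matrix()
a=np.radians(ang); T=np.array([[np.cos(a),np.sin(a),0],[np.sin(a),-np.cos(a),0],[0,0,-1]])
print('togo mm',(R.T@(np.array([x,y,z])-o['position'])*1000).round(1),'turn',Ro.from_matrix(R.T@T).as_rotvec().round(3))
print(o['clock'],o['position'].round(4),'ang',np.degrees(np.arctan2(R[1,0],R[0,0])).round(1),'F',o['force'].round(1),'w',round(o['width'],3))
E
python3 togo.py .546 -.190 .227 -34
```

```text
togo mm [  5.1 -57.    0.1] turn [-0.001 -0.001 -0.036]
1.7 [ 0.5083 -0.2331  0.227 ] ang -36.1 F [ 0.5 -0.6  0. ] w 0.497
```

Emit:
play_rows --pt "0 2 -25 0 0 0 -0.02" --pt "0 5 -48 0 0 0 -0.036" --pt "0 5 -57 0 0 0 -0.036" --pt "0 5 -57 0 0 0 -0.036" --pt "0 5 -57 0 0 0 -0.036"

```text
clock: 2.2
position: [0.5451, -0.1912, 0.227]
ee_rot: [3.003, -0.921, 0.001]
force: [-0.4, 0.4, 0.1]
width: 0.498
```

```bash
python3 togo.py .546 -.190 .091 -34; python3 - <<'E'
from h import *
p=arm.get_image('wrist'); cv2.imwrite('pics/w1.png',p['img'])
q=np.mgrid[0:640,0:400].reshape(2,-1).T; P=pts(p,q)
m=(P[:,2]>.11)&(P[:,2]<.128)&(np.hypot(P[:,0]-.546,P[:,1]+.19)<.04)&(p['depth'][q[:,1],q[:,0]]>0)
print(m.sum(),cv2.minAreaRect((P[m][:,:2]*1000).astype(np.float32)))
E
python3 polar.py wrist
```

```text
togo mm [  0.   -1.5 136. ] turn [-0.    -0.    -0.002]
2.2 [ 0.5451 -0.1912  0.227 ] ang -34.1 F [-0.4  0.4  0.1] w 0.498
1259 ((547.6126708984375, -189.99273681640625), (63.34642028808594, 13.587223052978516), 55.673805236816406)
wrist 0:63 5:300 10:62 15:63 20:63 25:73 30:73 35:83 40:83 45:83 50:83 55:83 60:83 65:83 70:83 75:73 80:73 85:73 90:73 95:63 100:302 105:300 110:63 115:63 120:63 125:63 130:72 135:73 140:73 145:73 150:73 155:73 160:73 165:73 170:83 175:83 180:81 185:73 190:73 195:73 200:73 205:73 210:73 215:73 220:63 225:63 230:63 235:63 240:63 245:63 250:63 255:73 260:73 265:73 270:73 275:73 280:73 285:73 290:83 295:83 300:74 305:72 310:72 315:72 320:64 325:62 330:63 335:63 340:62 345:63 350:63 355:63
```

View pics/w1.png

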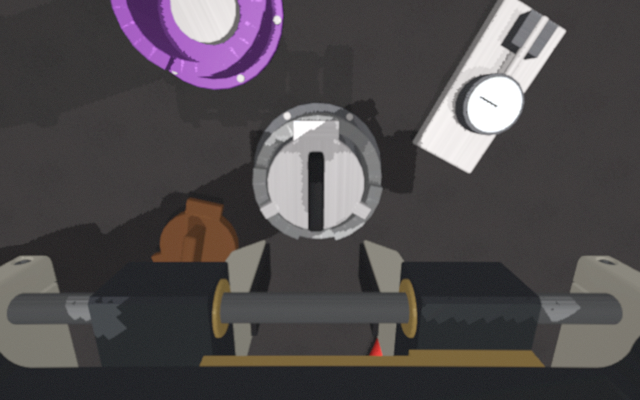

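The wrist view shows the bar at (316,190), upright between the jaws, with the key above it at (316,130). The wrist camera agrees with the other views. Descending to the grip.

Emit:
play_rows --pt "0 1 -2 30 0 0 0" --pt "0 1 -2 60 0 0 0" --pt "0 1 -2 90 0 0 0" --pt "0 1 -2 115 0 0 0" --pt "0 1 -2 130 0 0 0" --pt "0 1 -2 135 0 0 0" --pt "0 1 -2 135 0 0 0" --pt "0 1 -2 135 0 0 0"

```text
clock: 3.1
position: [0.5473, -0.1912, 0.0931]
ee_rot: [3.002, -0.924, 0.003]
force: [0.3, 1.0, 1.5]
width: 0.501
```

Emit:
play_rows --pt "-1 0 0 0 0 0 0" --pt "-1 0 0 0 0 0 0" --pt "-1 0 0 0 0 0 0" --pt "-1 0 0 0 0 0 0" --pt "-1 0 0 0 0 0 0" --pt "-1 0 0 0 0 0 0" --force 25

```text
clock: 3.7
position: [0.5474, -0.1911, 0.0932]
ee_rot: [3.003, -0.923, 0.003]
force: [-1.4, -0.1, 2.5]
width: 0.15
```

```bash
python3 togo.py .546 -.1905 .092 -96.5
```

```text
togo mm [-1.5  0.3  1.2] turn [-1.000e-03 -2.000e-03  1.088e+00]
3.7 [ 0.5474 -0.1911  0.0932] ang -34.2 F [-1.4 -0.1  2.5] w 0.15
```

The bar is gripped at a 13.8 mm opening. Turning clockwise by 1.09 rad.

Emit:
play_rows --pt "-1 0 0 0 0 0 0.1" --pt "-1 0 0 0 0 0 0.2" --pt "-1 0 0 0 0 0 0.3" --pt "-1 0 0 0 0 0 0.4" --pt "-1 -1 0 0 0 0 0.5" --pt "-1 -1 0 0 0 0 0.6" --pt "-1 -1 0 0 0 0 0.7" --pt "-1 -1 0 0 0 0 0.8" --pt "-1 -1 0 0 0 0 0.9" --pt "-1 -1 0 0 0 0 1.0"

```text
clock: 4.7
position: [0.5461, -0.1903, 0.0928]
ee_rot: [-2.188, 2.254, -0.002]
force: [0.0, -0.0, -3.9]
width: 0.15
```

```bash
python3 togo.py .546 -.1905 .093 -96.5
```

```text
togo mm [ 0.2  0.1 -0.2] turn [-0.001 -0.001  0.084]
4.7 [ 0.5461 -0.1903  0.0928] ang -91.7 F [ 0.  -0.  -3.9] w 0.15
```

Emit:
play_rows --pt "-1 0 0 0 0 0 0.084" --pt "-1 0 0 0 0 0 0.084" --pt "-1 0 0 3 0 0 0.084" --pt "-1 0 0 6 0 0 0.084" --pt "-1 0 0 8 0 0 0.084" --pt "-1 0 0 9 0 0 0.084" --pt "-1 0 0 9 0 0 0.084" --pt "-1 0 0 9 0 0 0.084"

```text
clock: 5.5
position: [0.5461, -0.1904, 0.0838]
ee_rot: [-2.092, 2.344, -0.002]
force: [-0.2, -0.2, -2.8]
width: 0.152
```

```bash
python3 togo.py .546 -.1905 .082 -96.5; python3 polar.py top scene
```

```text
togo mm [0.1 0.1 1.8] turn [-0.001 -0.    -0.   ]
5.5 [ 0.5461 -0.1904  0.0838] ang -96.5 F [-0.2 -0.2 -2.8] w 0.152
top 0:- 5:- 10:- 15:- 20:- 25:- 30:- 35:- 40:248 45:250 50:249 55:248 60:208 65:193 70:192 75:193 80:193 85:193 90:192 95:133 100:193 105:201 110:192 115:167 120:243 125:168 130:68 135:71 140:72 145:70 150:71 155:72 160:71 165:72 170:73 175:72 180:72 185:72 190:71 195:73 200:73 205:73 210:73 215:71 220:66 225:65 230:72 235:72 240:63 245:62 250:- 255:- 260:- 265:- 270:- 275:- 280:- 285:- 290:- 295:- 300:- 305:- 310:- 315:- 320:- 325:- 330:- 335:- 340:- 345:- 350:- 355:-
scene 0:73 5:73 10:71 15:63 20:64 25:72 30:72 35:170 40:245 45:168 50:183 55:201 60:191 65:191 70:192 75:191 80:192 85:191 90:192 95:193 100:64 105:63 110:- 115:71 120:63 125:61 130:63 135:- 140:- 145:- 150:- 155:- 160:- 165:- 170:- 175:- 180:- 185:- 190:- 195:- 200:- 205:- 210:- 215:- 220:- 225:- 230:166 235:167 240:185 245:65 250:71 255:72 260:73 265:72 270:72 275:72 280:73 285:186 290:168 295:119 300:71 305:72 310:73 315:72 320:69 325:62 330:72 335:73 340:73 345:71 350:72 355:72
```

The tabs read about 72–73 mm and lie inside the notches. I'll lower to contact and check the force before releasing.

Emit:
play_rows --pt "-1 0 0 1 0 0 0" --pt "-1 0 0 2 0 0 0" --pt "-1 0 0 2 0 0 0" --pt "-1 0 0 2 0 0 0"

```text
clock: 6.0
position: [0.5464, -0.1904, 0.0832]
ee_rot: [-2.091, 2.343, -0.003]
force: [-4.3, 2.1, 11.7]
width: 0.152
```

Emit:
play_rows --pt "0 0 0 0 0 0 0" --pt "0 0 0 0 0 0 0" --pt "0 0 0 0 0 0 0" --pt "0 0 0 0 0 0 0" --pt "0 0 0 0 0 0 0"

```text
clock: 6.5
position: [0.5464, -0.1904, 0.083]
ee_rot: [-2.091, 2.344, -0.003]
force: [-0.3, -0.0, 0.8]
width: 0.49
```

The lid made contact at 12 N and is released. Retreating up, then sideways toward the robot so the view is clear.

Emit:
play_rows --pt "0 0 0 -20 0 0 0" --pt "0 0 0 -60 0 0 0" --pt "0 0 0 -105 0 0 0" --pt "0 0 0 -150 0 0 0" --pt "0 30 20 -170 0 0 0" --pt "0 75 40 -170 0 0 0" --pt "0 120 60 -170 0 0 0" --pt "0 165 80 -170 0 0 0" --pt "0 200 100 -170 0 0 0" --pt "0 220 100 -170 0 0 0"

```text
clock: 7.5
position: [0.4175, -0.4013, 0.2532]
ee_rot: [2.084, -2.349, 0.003]
force: [1.5, 0.8, -0.4]
width: 0.497
```

```bash
python3 togo.py .546 -.1905 .082 -96.5; python3 polar.py top scene; python3 - <<'E'
from h import *
o=[]
for n in ('top','scene'):
    p=arm.get_image(n); u,v=px(p,[[.546,-.19,.07]])[0].astype(int)
    q=np.mgrid[u-50:u+50,v-50:v+50].reshape(2,-1).T; P=pts(p,q); r=np.hypot(P[:,0]-.546,P[:,1]+.19)
    b=P[(P[:,2]>.1)&(r<.04)]; print(n,'bar',len(b),np.median(b[:,2]),cv2.minAreaRect((b[:,:2]*1000).astype(np.float32)))
    m=(r<.04)&(P[:,2]<.085)&(P[:,2]>.06); A=np.c_[P[m][:,:2]-[.546,-.19],np.ones(m.sum())]; print('disc z plane',np.linalg.lstsq(A,P[m][:,2],rcond=None)[0].round(4),np.median(P[m][:,2]))
    o.append(cv2.resize(p['img'][v-50:v+50,u-50:u+50],(400,400),interpolation=cv2.INTER_CUBIC))
cv2.imwrite('pics/end.png',np.hstack(o))
E
```

```text
togo mm [-225.  -102.3  170.8] turn [-0.    -0.002 -0.006]
7.5 [ 0.4175 -0.4013  0.2532] ang -96.9 F [ 1.5  0.8 -0.4] w 0.497
top 0:71 5:73 10:71 15:62 20:61 25:72 30:73 35:73 40:73 45:72 50:73 55:72 60:71 65:73 70:72 75:72 80:73 85:72 90:71 95:66 100:61 105:70 110:71 115:70 120:62 125:62 130:65 135:72 140:73 145:73 150:71 155:71 160:73 165:70 170:71 175:72 180:71 185:72 190:73 195:72 200:72 205:72 210:73 215:73 220:63 225:66 230:71 235:70 240:62 245:64 250:63 255:73 260:72 265:72 270:72 275:71 280:70 285:70 290:71 295:68 300:70 305:70 310:71 315:69 320:62 325:63 330:72 335:73 340:72 345:73 350:72 355:72
scene 0:71 5:73 10:73 15:63 20:64 25:72 30:72 35:71 40:72 45:73 50:72 55:72 60:72 65:71 70:71 75:72 80:72 85:73 90:71 95:- 100:63 105:72 110:72 115:72 120:63 125:62 130:71 135:72 140:72 145:71 150:71 155:72 160:71 165:71 170:71 175:72 180:70 185:71 190:72 195:71 200:71 205:72 210:72 215:71 220:67 225:67 230:71 235:71 240:64 245:63 250:70 255:73 260:72 265:72 270:72 275:72 280:72 285:72 290:73 295:71 300:73 305:72 310:72 315:72 320:67 325:62 330:73 335:72 340:72 345:72 350:72 355:72
top bar 235 0.10982723850400852 ((544.8480224609375, -189.71347045898438), (14.123095512390137, 63.09749984741211), 84.96136474609375)
disc z plane [-0.0099  0.0003  0.0724] 0.07222019469436909
scene bar 258 0.10938855956677378 ((548.724365234375, -190.75054931640625), (14.261255264282227, 64.90239715576172), 83.28494262695312)
disc z plane [ 0.0163 -0.0105  0.0722] 0.07210890408471796
```

View pics/end.png

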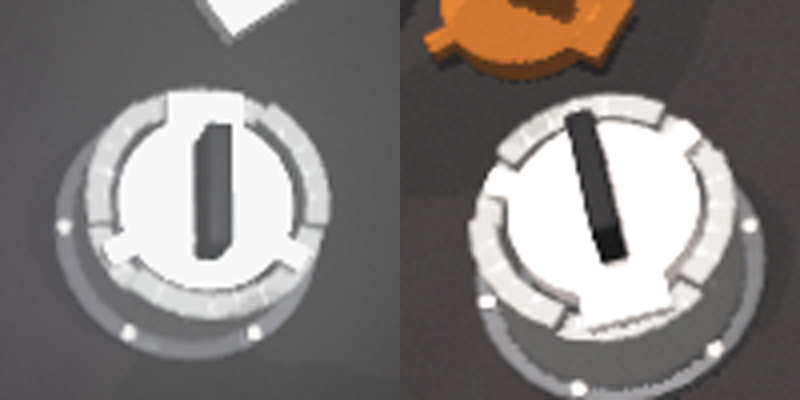

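The lid is home. All three tabs lie in their notches, the disc top is at 72 mm and level with the rim, and the arm is clear.

```bash
python3 -c "
from cell import arm
print(arm.sign_off())"
```

```text
the job is handed in; nothing more can be done
None
```

The lid of the larger pot is seated home and flush with the rim, and I have let go and handed the job in at about 8 s on the clock (limit 32 s).

I gripped the black bar, turned the lid about 62° clockwise, lowered it until it bottomed out at about 12 N, then opened the gripper and backed away. The brown lid, the purple pot and the small pot were not touched.

Last checks, from the top and scene cameras:
- **Height:** the lid's top reads 72 mm, level with the 72 mm rim, and the bar's top stands 10 mm lower than before. The disc is level within camera noise.
- **Fit:** the key and both lugs are visible inside their notches. The lid's yaw is about -5 to -7°, against about -6.5° for the pot.
- **Disagreement:** the two cameras differ by about 4 mm on the bar's centre, roughly what their 2 mm calibration allows. No check failed.

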